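Fit the pickup plug and hold the ball tray over it

ROBOT

A 6-joint arm with a two-finger parallel gripper is mounted at the origin on the work surface. World frame = base frame: x ahead of the robot, y to its left, z up, the work surface at z = 0. Lengths are in m, angles in rad, forces in N, time in s.
With the tool pointing down it reaches from about 0.325 to 0.85 m from the base axis. Payload 15.5 kg.
Tool frame: the origin (TCP) lies on the centre line of the jaws, within the pads' length; the fingertips stand 11 mm ahead of it and the grasp point (between the pads) lies 8 mm behind it; x points along the fingers, y is the direction in which the jaws open and shut, and the axes are right-handed (so a half turn about x gives the same grasp; the last joint's range is limited). The gripper opens to 91 mm and grips with 3 to 60 N. Pads are 32 mm wide; open, the fingers measure 118 mm over their backs; the gripper's body (76 mm by 178 mm) begins 60 mm behind the grasp point.
Start: joints at [-1.218, 0.494, 1.345, -0, 1.302, -0.096], TCP at [0.271, -0.563, 0.225] pointing down, gripper open.
Joint ranges: [-2.91, 2.91], [-0.82, 2.16], [0.22, 2.67], [-1.22, 4.37], [0.12, 2.79], [-3.08, 3.08]. Speed limits (rad/s): [1.89, 1.89, 2.57, 3.01, 3.01, 3.01].

INTERFACE

Orientations are given as a unit quaternion [x, y, z, w].
In Python, from workcell import monitor, imaging, job, finder gives the robot as it stands. The module is installed in compiled form; this text tells all that it offers.
- The arm moves only by the shell command python3 -m jog 'ROWS'. ROWS is JSON, a list that holds one entry, the list of rows, each a list of 7 numbers: the finger opening in mm, from 0 to 91.2, then the shift along the tool's x, y, z in units of 30 mm (1.0 is 30 mm), then the turn, a rotation vector about the tool's x, y, z in units of 6 degrees (1.0 is 6 degrees). In form: [[[grip, tx, ty, tz, rx, ry, rz], ...]]. A call has 1 to 10 rows; each row is the pose to reach, as a shift and turn from the pose commanded when the call began, along the tool's axes at that moment; what a row does not reach only later rows make up. A row lasts 1/10 s, in which the tool goes at most 50 mm and 8.59 degrees, less where a joint would pass 70% of its speed; a pose out of reach is approached as far as the arm can. A call with a gripper value outside its range is refused whole. The fingers move at their own pace and stop on an object; the grip force is fixed at half the most. Time passes only in rows, so rows that repeat a pose let the fingers close. It gives the time, the measured TCP pose, the force and the opening at its end, in the units of the state.
- monitor.state(): the state, without advancing time (a new reading comes with each control period).
- imaging.grab_frame(name): name is "scene" or "top"; returns the picture (480x640x3 uint8, red, green, blue); there is no depth.
- imaging.camera_info(name): a dict with "fx", "fy", "cx", "cy" (pixels), "pose" (4x4, takes a point from camera to world coordinates). Camera axes: x right, y up, looking along -z (the intrinsics and any distortion apply to the point x, -y, -z); pixel columns grow to the right and rows downward; lengths in m; the calibration is good to about 2 mm. A picture is of the moment at which its call begins. camera_info takes no time and is no camera call.
- job.job_done(): hands the job in, once; it reports no verdict.
Trained networks look in the newest picture that a camera, given by its name, has taken for a name from the list of things; names that differ only in an ending like _2 or _b are one class to them, and where a whole thing is asked for, a point or a joint stands for the part that bears it (a point fixed in the world has none). Each returns a list of dicts, best first, with "score" (0 to 1); they miss things now and then, are a little off and sometimes report something else, mostly with a low value. They report only what shows in the picture. A call takes as long as a camera call. They do not tell look-alikes from the thing itself.
- finder.regions_of(name, camera): "region" (480x640 bool, what is visible of it) and "bbox" ([left, top, width, height] in pixels, round what is visible of it).
- finder.tip_of(name, camera): "point" ([column, row] in pixels: a listed point, or the origin of a listed thing).
The state is a dict: "time_s": time; "joint_pos": joint angles; "qvel": joint speeds; "tau": joint torques, N m; "tcp_pos": TCP position; "orientation": TCP orientation; "force": force on the tool from outside, world axes, zero at the start; "wrist_torque": the same for the moment, N m; "gripper_width": finger opening in m.
Only numpy, scipy, OpenCV 4.12 (cv2) and the standard library are available. Lean on these libraries where they do the work, as an engineer would, in place of code of your own. Each camera call takes 0.05 s, during which the arm holds its last target.

TASK

Plug the square-footed pickup plug upright and fully home into the square socket of the cream tuning meter and let go of it. Then lift the walnut tray by its upright fin, carry it level so that the loose steel ball stays in its pocket, and finish while the gripper is still holding the tray, level and motionless, with the ball straight above the pickup and the tray's underside about 5 cm above the pickup's top, the tray touching nothing below it. Leave the reed plate, comb, cover plate and burnisher where they lie.

Things in the scene. Friction and masses are not known exactly. Their poses are not given: they have to be found in the camera images.
- meter: Tuning meter, fixed to the bench: flat-topped cream metal housing 130 (x) x 220 (y) x 45 mm high, with a needle dial and a rocker switch (standing 7 mm above the top) towards its +y end and a square socket towards its -y end. Origin: centre of the underside.
- socket (a point): Centre of the mouth of the meter's square socket, in the flat top 45 mm above the bench, 55 mm from the meter's middle towards its -y end. The hole is 24.5 mm square, sides along the meter's x and y, 27 mm deep, with a small bevel at the mouth. Axes as the meter's.
- plug: Loose pickup plug, 69 mm tall, 0.12 kg, standing on its foot. From below: square foot 22 x 22 x 24 mm tall, flange 34 x 34 x 6, square body 26 x 26 x 36 (30 to 66 mm up: grip here), disc 18 across x 3. Origin: centre of the foot's underside; z up, x and y along the square's sides; any quarter turn fits the socket. Home, the flange lies on the meter's top, the foot 24 mm deep. No latch.
- plug_top (a point): Centre of the pickup's copper disc, the top of the plug, 69 mm above the foot's underside (45 mm above the meter's top when home).
- tray: Loose walnut tray, 0.16 kg, lying on the bench: plate 134 (x, -72 to +62 mm) x 60 (y) x 8 mm. Upright grip fin at the origin, 32 mm long in x, 12 mm thick in y, from 8 to 52 mm up: grip it across its thickness. At x = +40 mm a round pocket, 28 mm inside, brass rim 38 mm across and 4 mm high. Origin: under the fin, on the underside; z up.
- pocket (a point): Centre of the tray's pocket, at x = +40 mm on the tray, 18 mm above its underside, where the ball's centre sits when it is in the middle of the pocket.
- ball_center (a point): Centre of the loose steel ball, 20 mm across, 33 g, lying in the tray's pocket, where it can roll about 6 mm from the middle; the rim alone keeps it in.
- reed_plate: Brass reed plate, 28 x 105 x 4 mm, loose bystander. Origin under its centre.
- comb: Walnut comb with slots, 28 x 105 x 10 mm, loose bystander. Origin under its centre.
- cover_plate: Chrome cover plate, 30 x 110 x 10 mm, loose bystander. Origin under its centre.
- burnisher: Steel burnisher with a wooden handle, 170 mm long in its y, 22 mm wide, 18 mm high, loose bystander. Origin at bench height near its middle.
There are look-alikes about, which are no part of the job. What is shaped like the plug but red is not meant.

How it is judged:
On the way, in this order (a step that is already met when the one before it is completed fails the run):
1. the plug is fully home in the socket and let go (z of plug in the frame of socket below -0.021 m and horizontal distance between plug and socket below 0.004 m and angle between plug's own z axis and vertical below 0.08 rad and contact force between the fingers and plug below 0.05 N), for 0.3 s.
2. the tray is lifted clear of the bench, ball in its pocket (height (world z) of tray above 0.04 m and distance between ball_center and pocket below 0.014 m and contact force between the fingers and tray above 1 N), for 0.2 s.
At the end, for the whole second after the job is handed in: Plug home (foot 21 mm in, within 4 mm of centre, 4.5 deg of upright). Gripper holds tray still, within 7 deg of level, underside 25 to 85 mm above the pickup's top, ball in its pocket and within 20 mm sideways of the pickup; tray and arm clear of plug and meter (z of plug in the frame of socket below -0.021 m and horizontal distance between plug and socket below 0.004 m and angle between plug's own z axis and vertical below 0.08 rad and distance between ball_center and pocket below 0.014 m and horizontal distance between ball_center and plug_top below 0.02 m and z of tray in the frame of plug_top between 0.025 and 0.085 m and angle between tray's own z axis and vertical below 0.12 rad and linear speed of tray below 0.03 m/s and contact force between the fingers and tray above 1 N and contact force between each of tray, the arm and plug below 0.05 N and contact force between each of tray, the arm and meter below 0.05 N); the arm keeps its last pose, push and grip.
It fails at once if the tray is tipped more than 20 degrees (angle between tray's own z axis and vertical above 0.35 rad).
It fails at once if the ball leaves its pocket (distance between ball_center and pocket above 0.016 m).
It fails at once if the reed plate, comb, cover plate or burnisher is moved more than 2 cm (distance of any of reed_plate, comb, cover_plate, burnisher from where it was at the start of the episode above 0.02 m).
It also fails if it takes over 72 s, if anything falls off the work surface, if the arm or the gripper's body presses on something with over 40 N, if the wrist force passes 120 N, or if a joint passes its speed limit or range.

## Working session

There is one attempt and no reset: what is moved stays moved. The work goes in short steps, Python scripts to look and compute and a shell command to move; the robot and the scene stay as the last step left them, time stands still between calls to the robot, and variables do not carry over. Pictures are saved under pics/ and viewed, and the job is handed in when it is done.

```bash
mkdir -p pics; ls
python3 - <<'E'
from workcell import monitor, imaging, job, finder
import cv2, numpy as np
s=monitor.state()
for k,v in s.items(): print(k,np.round(v,4))
for c in ["scene","top"]:
    im=imaging.grab_frame(c); cv2.imwrite(f"pics/{c}0.png",im[:,:,::-1])
    i=imaging.camera_info(c); print(c,{k:(np.round(v,4).tolist()) for k,v in i.items()})
E
```

```text
pics
time_s 0.0
joint_pos [-1.2175  0.4942  1.3461 -0.      1.3025 -0.0955]
qvel [-0.0006  0.0008 -0.0002  0.0005 -0.0016 -0.0005]
tau [-1.40000e-03 -8.78829e+01 -3.81862e+01  7.06000e-02  5.32000e-02
 -1.00000e-04]
tcp_pos [ 0.271  -0.5628  0.2243]
orientation [-0.6893 -0.1578  0.6894 -0.1569]
force [-0.4484 -0.3302 -0.0439]
wrist_torque [-0.054  -0.0518 -0.0133]
gripper_width 0.0911
scene {'fx': 513.4935, 'fy': 513.4935, 'cx': 319.0936, 'cy': 243.0321, 'pose': [[0.8824, -0.3053, 0.3579, 1.0405], [0.4702, 0.547, -0.6926, -0.943], [0.0157, 0.7795, 0.6263, 0.901], [0.0, 0.0, 0.0, 1.0]]}
top {'fx': 447.8418, 'fy': 447.8418, 'cx': 322.6665, 'cy': 240.0835, 'pose': [[-0.0225, 0.9851, -0.1703, 0.4163], [-0.9997, -0.0206, 0.0133, -0.0284], [0.0096, 0.1705, 0.9853, 0.9804], [0.0, 0.0, 0.0, 1.0]]}
```

View pics/scene0.png

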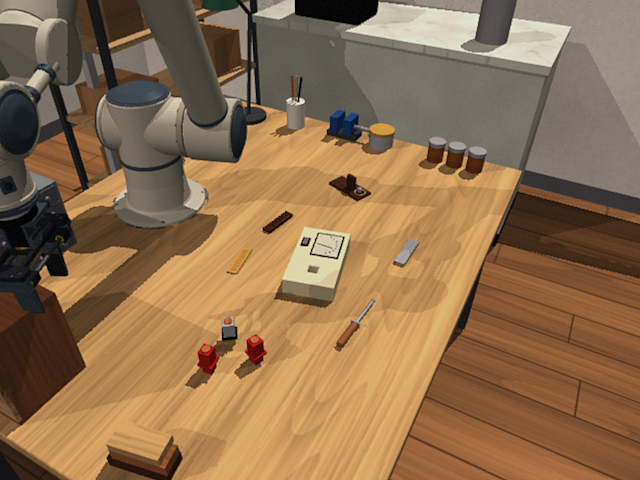

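View pics/top0.png

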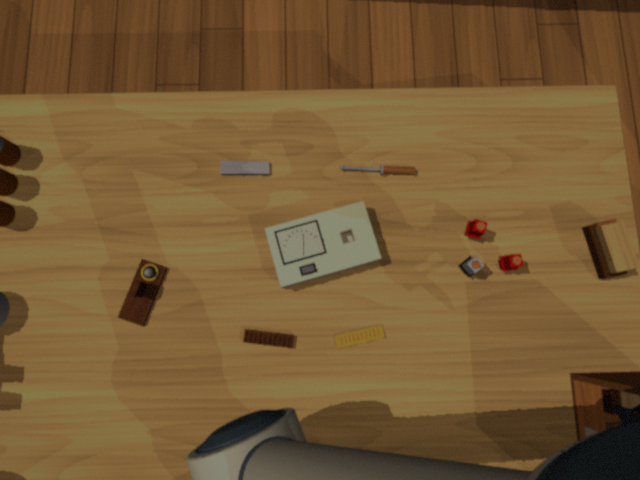

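The scene picture shows the meter at (317,262), with its socket at (313,269), and the grey plug with a copper disc at (229,328). Red look-alikes stand at (207,358) and (255,348), and the tray is at (350,187). In the top picture the plug is at (472,266), the red ones at (477,229) and (511,262), the socket at (348,236), and the tray at (144,292) with its pocket at (150,272).

```bash
cat > h.py <<'E'
from workcell import monitor, imaging, job, finder
import cv2, numpy as np
from scipy.spatial.transform import Rotation as R
from scipy.optimize import least_squares
CI={c:imaging.camera_info(c) for c in("scene","top")}
def proj(P,c):
    i=CI[c];T=np.linalg.inv(np.array(i["pose"]));p=np.atleast_2d(P)@T[:3,:3].T+T[:3,3]
    return np.c_[i["cx"]+i["fx"]*p[:,0]/-p[:,2], i["cy"]+i["fy"]*-p[:,1]/-p[:,2]]
def ray(px,c,z):
    i=CI[c];M=np.array(i["pose"]);d=M[:3,:3]@np.array([(px[0]-i["cx"])/i["fx"],-(px[1]-i["cy"])/i["fy"],-1])
    return M[:3,3]+d*(z-M[2,3])/d[2]
def tri(pa,pb):
    f=lambda X:np.r_[proj(X,"scene")[0]-pa,proj(X,"top")[0]-pb]
    r=least_squares(f,[0.45,0,0.05]);return r.x,np.abs(r.fun).max()
def crop(c,x,y,w,h,k,name,im=None):
    im=imaging.grab_frame(c) if im is None else im
    a=cv2.resize(im[y:y+h,x:x+w],None,fx=k,fy=k,interpolation=cv2.INTER_CUBIC);cv2.imwrite("pics/"+name,a[:,:,::-1])
E
python3 - <<'E'
from h import *
Z=dict(plug_top=.069,socket=.045,pocket=.018,ball_center=.018,tray=0,plug=0,meter=0)
for n in Z:
    for c in("scene","top"):
        for d in finder.tip_of(n,c)[:4]:
            print(n,c,round(d["score"],2),np.round(d["point"],1),np.round(ray(d["point"],c,Z[n]),4))
a=cv2.resize(cv2.imread("pics/scene0.png")[300:385,180:285],None,fx=4,fy=4,interpolation=cv2.INTER_CUBIC)
b=cv2.resize(cv2.imread("pics/top0.png")[200:285,430:535],None,fx=4,fy=4,interpolation=cv2.INTER_CUBIC)
cv2.imwrite("pics/plugs.png",np.vstack([a,b])[:, :] if 0 else cv2.resize(np.hstack([a,b]),(800,324)))
E
```

```text
plug_top scene 0.95 [225.9 320.1] [ 0.514  -0.3573  0.069 ]
plug_top scene 0.8 [257.  341.6] [ 0.6062 -0.3752  0.069 ]
plug_top scene 0.77 [203.1 348.9] [ 0.5203 -0.4445  0.069 ]
plug_top top 0.7 [513.6 257.1] [ 0.53   -0.4333  0.069 ]
plug_top top 0.69 [482.2 228.9] [ 0.5905 -0.3733  0.069 ]
socket scene 0.89 [312.7 269.9] [ 0.5878 -0.0987  0.045 ]
socket top 0.58 [345.9 236.3] [ 0.5851 -0.0906  0.045 ]
pocket scene 0.96 [359.6 192.2] [0.5272 0.3204 0.018 ]
pocket top 0.88 [148.9 267.7] [0.5301 0.3335 0.018 ]
ball_center scene 0.38 [359.7 186.7] [0.5142 0.3497 0.018 ]
ball_center scene 0.29 [232.3 343.2] [ 0.5346 -0.3704  0.018 ]
ball_center top 0.38 [148.2 274.3] [0.5159 0.3344 0.018 ]
ball_center top 0.28 [266.9 339.7] [0.373  0.0803 0.018 ]
tray scene 0.79 [348.5 187.2] [0.473  0.3554 0.    ]
tray top 0.59 [144.8 294.4] [0.4743 0.3466 0.    ]
tray top 0.3 [150.  271.5] [0.5239 0.3375 0.    ]
plug scene 0.92 [208.3 371.3] [ 0.5246 -0.4462 -0.    ]
plug scene 0.78 [228.7 339.8] [ 0.5114 -0.3545  0.    ]
plug scene 0.55 [256.  357.6] [ 0.5932 -0.3669  0.    ]
plug top 0.92 [502.1 263.7] [ 0.5245 -0.437   0.    ]
plug top 0.85 [465.8 268.1] [ 0.5164 -0.3558  0.    ]
plug top 0.71 [467.6 229.1] [ 0.6039 -0.3666  0.    ]
meter scene 0.56 [317.5 268.8] [ 0.573  -0.0443  0.    ]
meter top 0.78 [320.9 245. ] [ 0.5747 -0.0375  0.    ]
```

View pics/plugs.png

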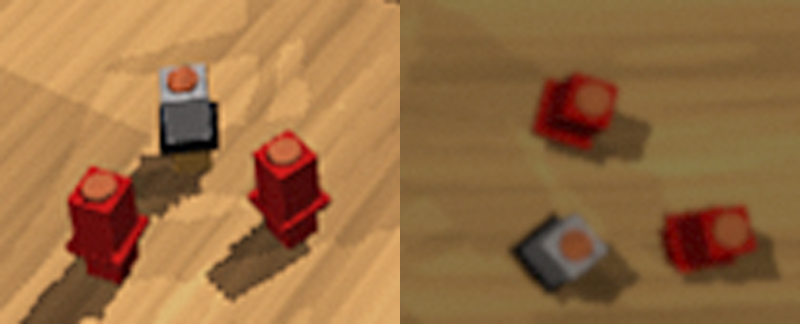

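Three things could be the plug: grey at scene (229,328), red at (207,358) and red at (255,348). I choose the grey one, since red is excluded, and the crop confirms a grey body with a black flange. Next I fit the poses using silhouettes.

```bash
cat >> h.py <<'E'
def box(x0,x1,y0,y1,z0,z1): return np.array([[x,y,z] for x in(x0,x1) for y in(y0,y1) for z in(z0,z1)])
th=np.linspace(0,2*np.pi,24,endpoint=False)
def cyl(x,r,z0,z1): return np.vstack([np.c_[x+r*np.cos(th),r*np.sin(th),0*th+z] for z in(z0,z1)])
M=dict(plug=[box(-.011,.011,-.011,.011,0,.024),box(-.017,.017,-.017,.017,.024,.03),box(-.013,.013,-.013,.013,.03,.066),cyl(0,.009,.066,.069)],
 meter=[box(-.065,.065,-.11,.11,0,.045)],
 tray=[box(-.072,.062,-.03,.03,0,.008),box(-.016,.016,-.006,.006,.008,.052),cyl(.04,.019,.008,.012),cyl(.04,.009,.012,.026)])
S=8
def sil(parts,p,c,win):
    """p=(x,y,yaw) ; supersampled silhouette in window (x,y,w,h)"""
    x,y,w,h=win; m=np.zeros((h*S,w*S),np.uint8); Rz=R.from_euler("z",p[2]).as_matrix()
    for q in parts:
        uv=(proj(q@Rz.T+[p[0],p[1],0 if len(p)<4 else p[3]],c)-[x,y]+.5)*S
        cv2.fillConvexPoly(m,cv2.convexHull(np.round(uv).astype(np.int32)),255)
    return cv2.resize(m,(w,h),interpolation=cv2.INTER_AREA)/255.
def fitmask(parts,masks,p0):
    """masks: {cam:bool img}"""
    wins={}
    for c,m in masks.items():
        ys,xs=np.nonzero(m); wins[c]=(xs.min()-15,ys.min()-15,np.ptp(xs)+31,np.ptp(ys)+31)
    def f(p):
        return sum(np.abs(sil(parts,p,c,w)-masks[c][w[1]:w[1]+w[3],w[0]:w[0]+w[2]]).sum()/masks[c].sum() for c,w in wins.items())
    from scipy.optimize import minimize
    best=None
    for dy in (0,.2,-.2):
        s=np.array([p0]*4,float); s[1,0]+=.008;s[2,1]+=.008;s[3,2]+=.15; s[:,2]+=dy
        r=minimize(f,p0,method="Nelder-Mead",options=dict(initial_simplex=s,xatol=1e-5,fatol=1e-5,maxiter=400))
        if best is None or r.fun<best.fun: best=r
    return best.x,best.fun
E
python3 - <<'E'
from h import *
P0=dict(plug=(.514,-.356,.6),meter=(.574,-.04,.2),tray=(.474,.35,-.15))
ms={}
for n in P0:
    for c in("scene","top"):
        rs=finder.regions_of(n,c)
        p=proj([*P0[n][:2],.03],c)[0]
        best=min(rs,key=lambda d:np.hypot(d["bbox"][0]+d["bbox"][2]/2-p[0],d["bbox"][1]+d["bbox"][3]/2-p[1]))
        ms[n,c]=np.asarray(best["region"]); print(n,c,round(best["score"],2),best["bbox"],ms[n,c].sum())
np.savez("masks.npz",**{f"{a}_{b}":v for (a,b),v in ms.items()})
for n in P0:
    for cs in(("scene","top"),("scene",),("top",)):
        x,f=fitmask(M[n],{c:ms[n,c] for c in cs},P0[n]); print(n,cs,np.round(x,4),round(f,3))
print(monitor.state()["time_s"])
E
```

```text
plug scene 0.78 [221.8, 315.8, 17.4, 30.5] 367
plug top 0.86 [458.9, 257.3, 23.6, 20.1] 344
meter scene 0.87 [282.1, 228.2, 69.7, 73.8] 3677
meter top 0.91 [263.4, 201.0, 118.6, 89.0] 6413
tray scene 0.67 [329.5, 176.0, 40.5, 22.7] 524
tray top 0.79 [120.8, 259.8, 45.6, 66.3] 1624
plug ('scene', 'top') [ 0.5174 -0.3551  0.6437] 0.192
plug ('scene',) [ 0.5182 -0.3569  0.6341] 0.091
plug ('top',) [ 0.5177 -0.3546  0.6632] 0.068
meter ('scene', 'top') [ 0.5721 -0.0405  0.2612] 0.047
meter ('scene',) [ 0.5725 -0.042   0.2534] 0.022
meter ('top',) [ 0.5716 -0.0397  0.2609] 0.018
tray ('scene', 'top') [ 0.4843  0.3468 -0.3666] 0.322
tray ('scene',) [ 0.4836  0.3437 -0.3758] 0.128
tray ('top',) [ 0.4841  0.3489 -0.3434] 0.137
1.1
```

Run:
```python
from h import *
F=dict(plug=(.5177,-.3555,.645),meter=(.5721,-.0407,.258),tray=(.4843,.3465,-.36))
def ov(c,n,k,pad=12):
    im=cv2.imread(f"pics/{c}0.png");p=F[n];Rz=R.from_euler("z",p[2]).as_matrix()
    L=[proj(q@Rz.T+[p[0],p[1],0],c) for q in M[n]]
    if n=="meter": L.append(proj(box(-.01225,.01225,-.06725,-.04275,.045,.045)@Rz.T+[p[0],p[1],0],c))
    A=np.vstack(L);x,y=(A.min(0)-pad).astype(int);X,Y=(A.max(0)+pad).astype(int)
    a=cv2.resize(im[y:Y,x:X],None,fx=k,fy=k,interpolation=cv2.INTER_CUBIC)
    for q in L: cv2.polylines(a,[np.round(cv2.convexHull(np.float32((q-[x,y]+.5)*k))).astype(int)],True,(0,255,0),1)
    return cv2.resize(a,(390,290))
cv2.imwrite("pics/ov1.png",np.vstack([np.hstack([ov(c,n,5) for c in("scene","top")]) for n in("plug","meter")]))
cv2.imwrite("pics/ov2.png",np.hstack([ov(c,"tray",5) for c in("scene","top")]))
```

```text
(no output)
```

View pics/ov1.png

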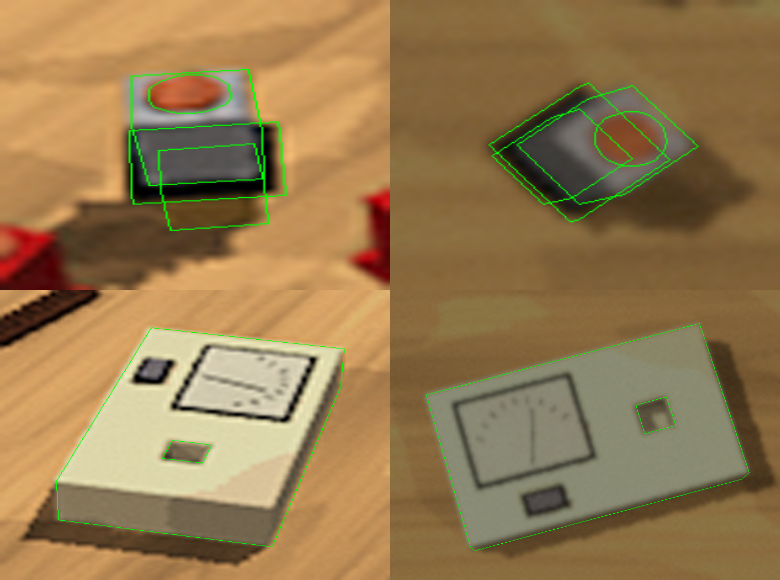

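View pics/ov2.png

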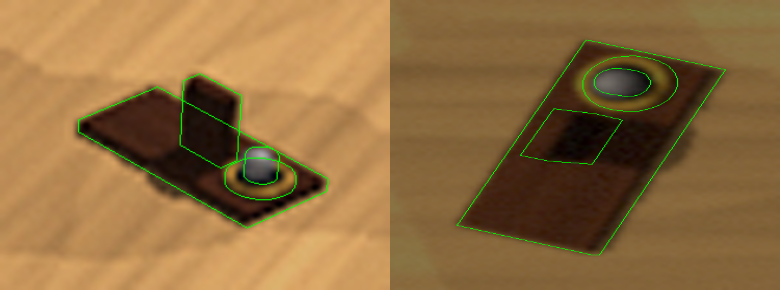

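Run:
```python
from h import *
m=np.load("masks.npz")
parts=M["plug"]
for pr,nm in((parts,"all"),(parts[1:],"nofoot")):
  for cs in(("scene","top"),("scene",),("top",)):
    for y0 in(.55,.7,.85):
      x,f=fitmask(pr,{c:m["plug_"+c] for c in cs},(.5177,-.3555,y0)); print(nm,cs,np.round(x,4),round(f,3))
out=[]
for c,p in(("scene",(.5182,-.3569)),("top",(.5177,-.3546))):
    im=cv2.imread(f"pics/{c}0.png");o=proj([*p,.04],c)[0].astype(int)-20
    row=[]
    for yaw in(.55,.65,.75):
        k=10;a=cv2.resize(im[o[1]:o[1]+40,o[0]:o[0]+40],None,fx=k,fy=k,interpolation=cv2.INTER_CUBIC)
        for q in parts: cv2.polylines(a,[np.round(cv2.convexHull(np.float32((proj(q@R.from_euler("z",yaw).as_matrix().T+[*p,0],c)-o+.5)*k))).astype(int)],True,(0,255,0),1)
        row.append(cv2.resize(a,(266,266)))
    out.append(np.hstack(row))
cv2.imwrite("pics/ov3.png",np.vstack(out))
```

```text
all ('scene', 'top') [ 0.5174 -0.3553  0.6342] 0.191
all ('scene', 'top') [ 0.5174 -0.3551  0.6443] 0.191
all ('scene', 'top') [ 0.5172 -0.3554  0.6436] 0.192
all ('scene',) [ 0.518  -0.3568  0.629 ] 0.091
all ('scene',) [ 0.5183 -0.3571  0.6342] 0.091
all ('scene',) [ 0.5181 -0.3568  0.6322] 0.091
all ('top',) [ 0.5175 -0.3544  0.6678] 0.068
all ('top',) [ 0.5175 -0.3544  0.6667] 0.068
all ('top',) [ 0.5175 -0.3542  0.6716] 0.069
nofoot ('scene', 'top') [ 0.5175 -0.3553  0.6607] 0.336
nofoot ('scene', 'top') [ 0.5173 -0.3553  0.6175] 0.335
nofoot ('scene', 'top') [ 0.5172 -0.3551  0.6326] 0.338
nofoot ('scene',) [ 0.52   -0.3594  0.6174] 0.161
nofoot ('scene',) [ 0.52   -0.3593  0.6078] 0.161
nofoot ('scene',) [ 0.5201 -0.3594  0.6223] 0.162
nofoot ('top',) [ 0.5172 -0.354   0.6636] 0.081
nofoot ('top',) [ 0.5173 -0.354   0.6662] 0.081
nofoot ('top',) [ 0.5173 -0.354   0.6567] 0.081
```

View pics/ov3.png

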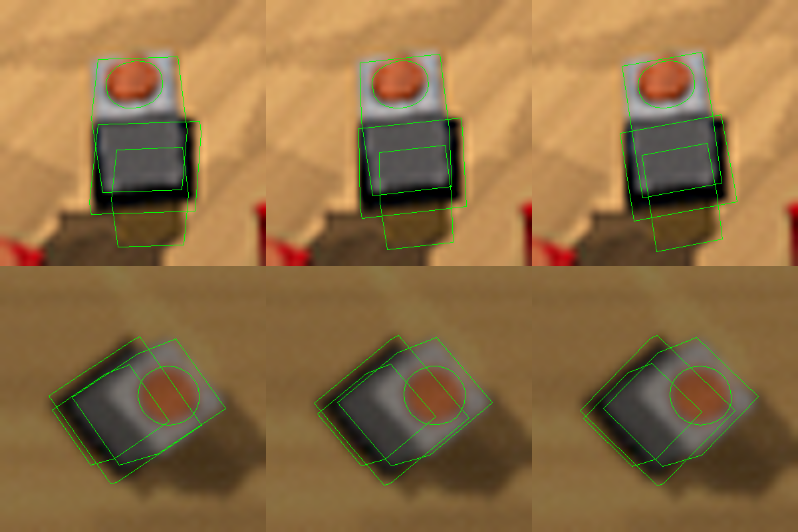

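Candidates are confirmed and the plug is the grey one. The fits agree to about 2 mm: plug (0.518,-0.356) with yaw about 0.6, socket about (0.586,-0.094), tray fin (0.484,0.346) with yaw about -0.36. Now I work out the move.

```bash
cat >> h.py <<'E'
def goal(pos,a,ret=False):
    """tool pointing down, tool y at world angle a (mod pi): shift & rotvec in tool axes/units from measured pose"""
    s=monitor.state();R0=R.from_quat(s["orientation"])
    best=None
    for aa in(a,a+np.pi):
        c,t=np.cos(aa),np.sin(aa)
        Rt=R.from_matrix(np.array([[0,c,t],[0,t,-c],[-1,0,0]]))
        rv=(R0.inv()*Rt).as_rotvec()
        if best is None or np.linalg.norm(rv)<np.linalg.norm(best): best=rv
    d=R0.inv().apply(np.array(pos)-s["tcp_pos"])
    y=R0.apply([0,1,0]);print("tool y angle",round(np.arctan2(y[1],y[0]),4),"q6",round(s["joint_pos"][5],3))
    print("shift units",np.round(d/.03,3),"rot units",np.round(np.degrees(best)/6,3),"t",s["time_s"])
E
python3 - <<'E'
from h import *
goal([.518,-.356,.16],.6)
E
```

```text
tool y angle -1.122 q6 -0.096
shift units [  2.164  -2.65  -10.408] rot units [13.556 -0.     0.   ] t 1.1
```

```bash
python3 -m jog '[[[80,-1.2,0,0,0,0,0],[80,0,-1,-4,-5,0,0],[80,0.5,-2.65,-10.41,-16.45,0,0],[80,0.5,-2.65,-10.41,-16.45,0,0],[80,1,-2.65,-10.41,-16.45,0,0],[80,1,-2.65,-10.41,-16.45,0,0],[80,1.5,-2.65,-10.41,-16.45,0,0],[80,1.5,-2.65,-10.41,-16.45,0,0],[80,1.5,-2.65,-10.41,-16.45,0,0],[80,1.5,-2.65,-10.41,-16.45,0,0]]]'
python3 - <<'E'
from h import *
goal([.518,-.356,.16],.6)
E
```

```text
time_s: 2.1
tcp_pos: [0.5188, -0.3548, 0.1793]
orientation: [0.438, 0.556, -0.438, 0.555]
force: [0.3, -0.1, -0.1]
gripper_width: 0.0798
tool y angle 0.2363 q6 -0.931
shift units [ 0.643 -0.034  0.033] rot units [-3.473 -0.008  0.004] t 2.1
```

```bash
python3 -m jog '[[[80,0.64,-0.03,0.03,-3.47,0,0],[80,0.64,-0.03,0.03,-3.47,0,0],[80,0.64,-0.03,0.03,-3.47,0,0],[80,0.64,-0.03,0.03,-3.47,0,0],[80,0.64,-0.03,0.03,-3.47,0,0]]]'
python3 - <<'E'
from h import *
goal([.518,-.356,.046],.6)
ims=imaging.grab_frame("scene"); crop("scene",150,220,160,160,4,"a1.png",ims)
E
```

```text
time_s: 2.6
tcp_pos: [0.5174, -0.3571, 0.1608]
orientation: [0.333, 0.624, -0.333, 0.624]
force: [-0.9, 0.4, -0.3]
gripper_width: 0.0802
tool y angle 0.5889 q6 -1.288
shift units [ 3.825  0.036 -0.02 ] rot units [-0.106  0.001 -0.001] t 2.6
```

View pics/a1.png

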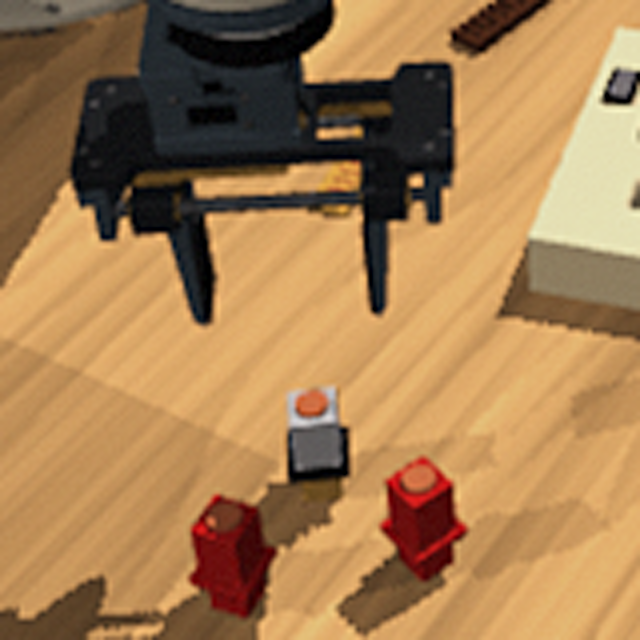

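The crop shows the jaws open above the grey plug, aligned with its left and right faces, and the red ones are clear. Descending.

```bash
python3 -m jog '[[[80,1.5,0.03,-0.02,-0.1,0,0],[80,2.5,0.03,-0.02,-0.1,0,0],[80,3.3,0.03,-0.02,-0.1,0,0],[80,3.82,0.03,-0.02,-0.1,0,0],[80,3.82,0.03,-0.02,-0.1,0,0],[80,3.82,0.03,-0.02,-0.1,0,0]]]'
python3 - <<'E'
from h import *
goal([.518,-.356,.046],.6)
a=imaging.grab_frame("scene")[280:380,170:290];b=imaging.grab_frame("top")[210:310,420:540]
cv2.imwrite("pics/a2.png",cv2.resize(np.hstack([a,b])[:,:,::-1],(768,320),interpolation=cv2.INTER_CUBIC))
E
```

```text
time_s: 3.25
tcp_pos: [0.518, -0.3562, 0.0466]
orientation: [0.33, 0.626, -0.33, 0.626]
force: [-0.0, -0.6, 0.6]
gripper_width: 0.0798
tool y angle 0.601 q6 -1.298
shift units [ 0.019  0.004 -0.005] rot units [ 0.009  0.001 -0.001] t 3.25
```

View pics/a2.png

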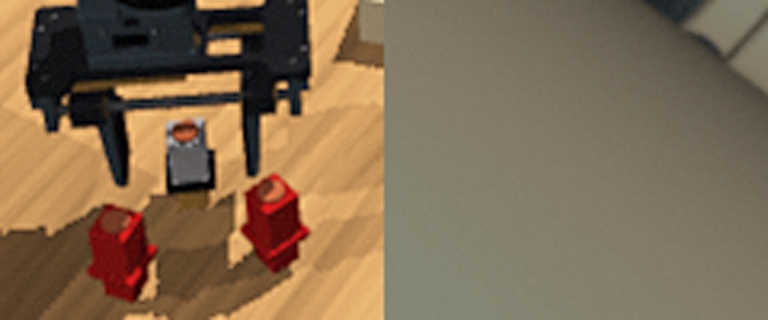

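The scene crop shows the plug midway between the fingers; the top view is blocked by the arm. Closing.

```bash
python3 -m jog '[[[20,0,0,0,0,0,0],[20,0,0,0,0,0,0],[20,0,0,0,0,0,0],[20,0,0,0,0,0,0],[20,0,0,0,0,0,0],[20,0,0,0,0,0,0],[20,0,0,0,0,0,0],[20,0,0,0,0,0,0]]]'; python3 -m jog '[[[20,-0.2,0,0,0,0,0],[20,-1,0,0,0,0,0],[20,-2,0,0,0,0,0],[20,-3,0,0,0,0,0],[20,-3.5,0,0,0,0,0],[20,-3.5,0,0,0,0,0],[20,-3.5,0,0,0,0,0]]]';  python3 - <<'E'
from h import *
goal([.586,-.094,.15],.258)
crop("scene",150,220,160,160,4,"a3.png")
E
```

```text
time_s: 4.15
tcp_pos: [0.5178, -0.3561, 0.0461]
orientation: [0.329, 0.626, -0.329, 0.626]
force: [-0.7, 0.6, 0.2]
gripper_width: 0.026
time_s: 4.85
tcp_pos: [0.5176, -0.3559, 0.1508]
orientation: [0.329, 0.626, -0.329, 0.626]
force: [0.3, 1.6, -1.7]
gripper_width: 0.0259
tool y angle 0.6018 q6 -1.299
shift units [ 0.028  6.822 -5.905] rot units [ 3.283e+00 -2.000e-03  1.000e-03] t 4.85
```

View pics/a3.png

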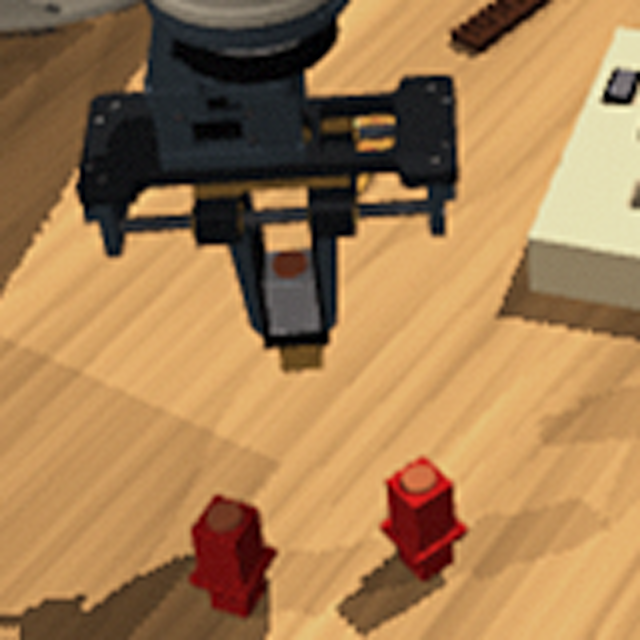

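The plug is held upright, 26 mm between the jaws, with foot and flange visible below the fingertips. Moving above the socket.

```bash
python3 -m jog '[[[20,0,2,-1.7,0.9,0,0],[20,0,3.2,-2.8,1.5,0,0],[20,0,4.4,-3.8,2.1,0,0],[20,0,5.4,-4.7,2.6,0,0],[20,0,6.2,-5.4,3,0,0],[20,0,6.82,-5.9,3.28,0,0],[20,0,6.82,-5.9,3.28,0,0],[20,0,6.82,-5.9,3.28,0,0],[20,0,6.82,-5.9,3.28,0,0],[20,0,6.82,-5.9,3.28,0,0]]]';  python3 - <<'E'
from h import *
goal([.586,-.094,.11],.258)
crop("scene",240,180,150,130,5,"a4.png")
crop("top",260,170,150,130,5,"a4t.png")
E
```

```text
time_s: 5.9
tcp_pos: [0.5859, -0.0953, 0.1508]
orientation: [0.432, 0.56, -0.432, 0.56]
force: [-0.2, -0.6, -1.3]
gripper_width: 0.0257
tool y angle 0.2572 q6 -0.519
shift units [ 1.359  0.016 -0.042] rot units [-0.007 -0.002  0.006] t 5.9
```

View pics/a4.png

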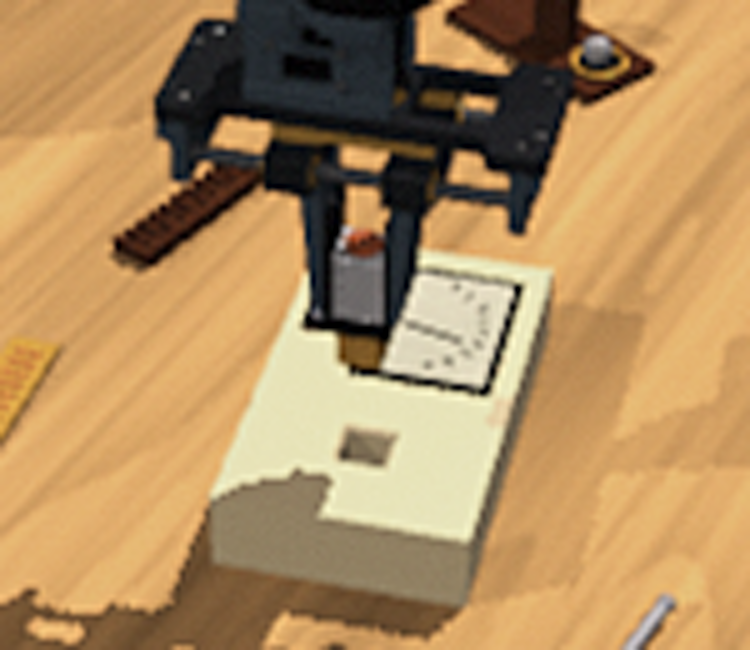

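View pics/a4t.png

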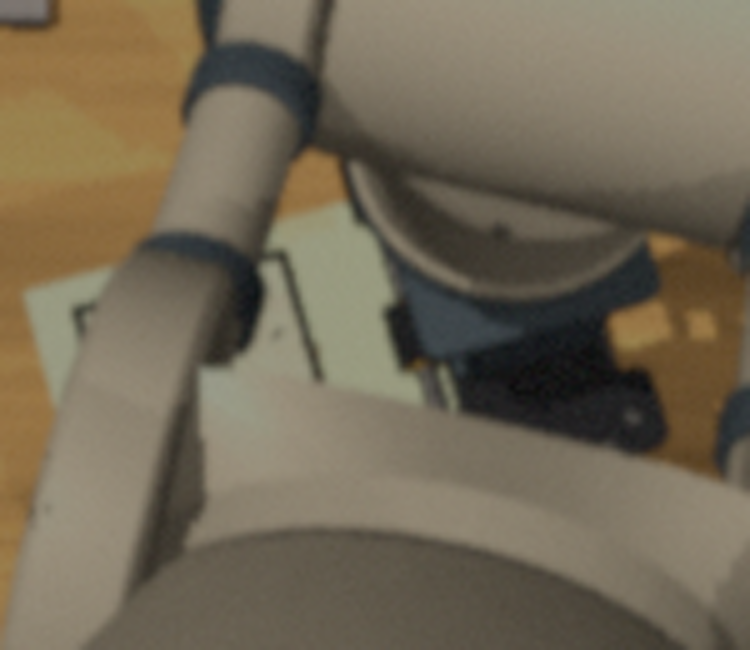

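The scene crop shows the foot over the socket along the view line, with the socket mouth at crop (365,447); the arm blocks the top camera. I go closer and compare within the scene camera.

```bash
python3 -m jog '[[[20,0.8,0.02,-0.02,0,0,0],[20,1.5,0.02,-0.04,0,0,0],[20,1.72,0.02,-0.04,0,0,0],[20,1.72,0.02,-0.04,0,0,0],[20,1.72,0.02,-0.04,0,0,0]]]';  python3 - <<'E'
from h import *
goal([.5863,-.0952,.099],.258)
s=monitor.state();t=s["tcp_pos"]
im=imaging.grab_frame("scene");cv2.imwrite("pics/scene_b.png",im[:,:,::-1])
o=np.array([285,210]);k=8;w=(90,75)
a=cv2.resize(im[o[1]:o[1]+w[1],o[0]:o[0]+w[0],::-1],None,fx=k,fy=k,interpolation=cv2.INTER_CUBIC)
b=a.copy()
def dr(q,x,y,z,yaw,col):
    uv=proj(q@R.from_euler("z",yaw).as_matrix().T+[x,y,z],"scene")
    cv2.polylines(b,[np.round(cv2.convexHull(np.float32((uv-o+.5)*k))).astype(int)],True,col,1)
for q in M["plug"]: dr(q,t[0],t[1],t[2]-.046,.258,(0,255,0))
dr(box(-.01225,.01225,-.06725,-.04275,.045,.045),.5725,-.042,0,.2534,(255,0,0))
dr(M["meter"][0],.5725,-.042,0,.2534,(255,0,0))
cv2.imwrite("pics/b1.png",b);cv2.imwrite("pics/b0.png",a)
E
```

```text
time_s: 6.5
tcp_pos: [0.5869, -0.0933, 0.1002]
orientation: [0.432, 0.56, -0.431, 0.56]
force: [1.0, 1.4, -1.3]
gripper_width: 0.0259
tool y angle 0.2581 q6 -0.516
shift units [ 0.042 -0.035  0.055] rot units [ 0.001  0.004 -0.007] t 6.5
```

View pics/b1.png

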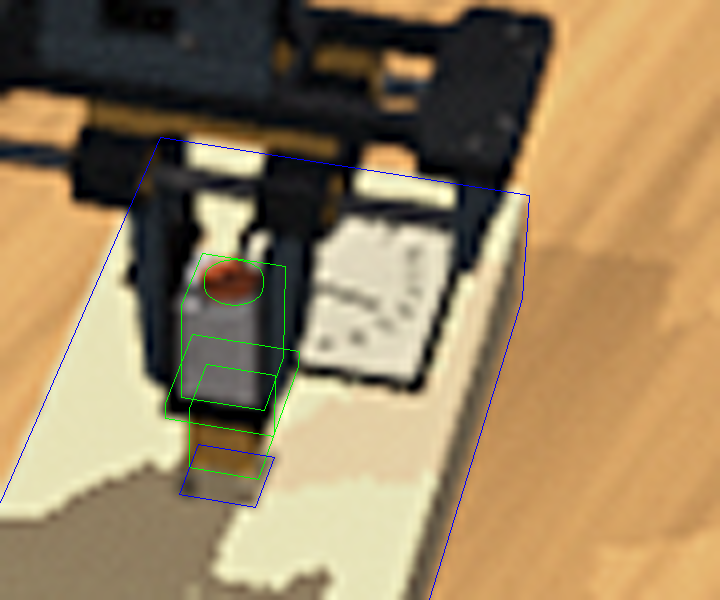

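View pics/b0.png

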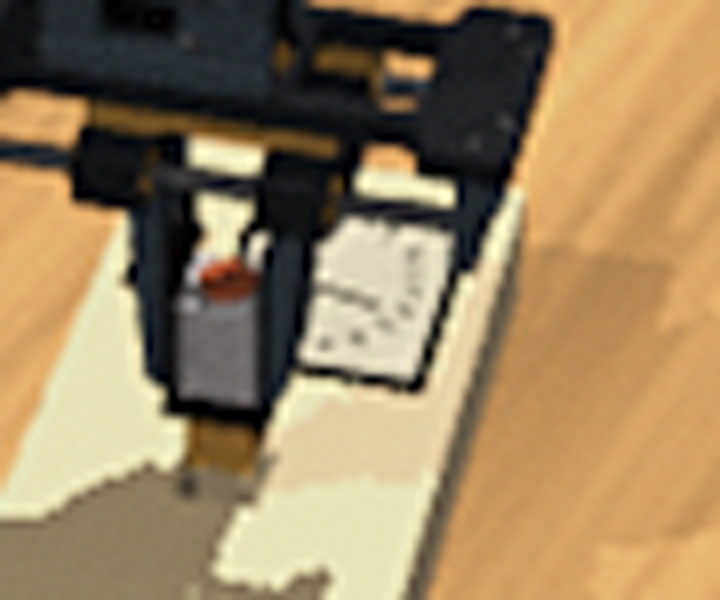

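Run:
```python
from h import *
o=np.array([300,250]);k=20;w=(26,28)
L=[]
for f in("scene0","scene_b"):
    im=cv2.imread(f"pics/{f}.png")
    a=cv2.resize(im[o[1]:o[1]+w[1],o[0]:o[0]+w[0]],None,fx=k,fy=k,interpolation=cv2.INTER_CUBIC)
    b=a
    a=cv2.resize(a,(390,420)); 
    for i in range(0,26,2): cv2.putText(a,str(o[0]+i),(int(i*15),8),0,.25,(0,0,255),1); cv2.line(a,(int((i+.5)*15),10),(int((i+.5)*15),14),(0,0,255),1)
    for i in range(0,28,2): cv2.putText(a,str(o[1]+i),(0,int((i+.5)*15)+3),0,.25,(0,0,255),1); cv2.line(a,(20,int((i+.5)*15)),(390,int((i+.5)*15)),(90,90,200) if i%4==0 else (200,120,120),1)
    L.append(a)
cv2.imwrite("pics/b2.png",np.hstack(L))
```

```text
(no output)
```

View pics/b2.png

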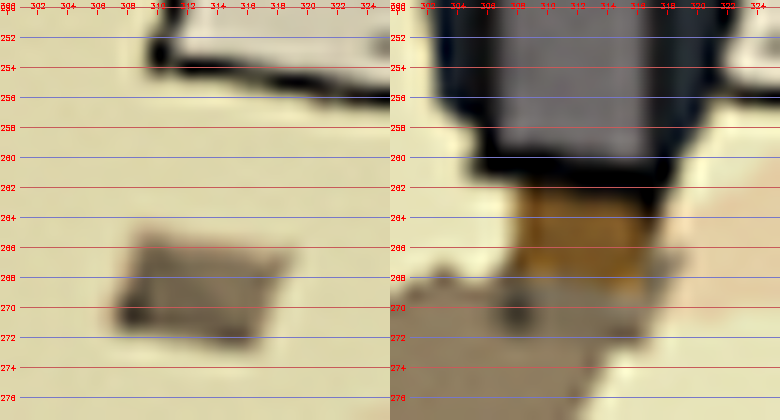

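Run:
```python
from h import *
S=ray((312.6,268.9),"scene",.045)
F=ray((312.0,268.7),"scene",.0541)+.011*np.array([-np.sin(.258),np.cos(.258),0])
t=monitor.state()["tcp_pos"]
print(S,F,t,"px size mm",(ray((313.6,268.9),"scene",.045)-S)*1e3,(ray((312.6,269.9),"scene",.045)-S)*1e3)
d=S-F; y=np.array([np.cos(.258),np.sin(.258)]);z=np.array([np.sin(.258),-np.cos(.258)])
print("need shift tool y,z mm",d[:2]@y*1e3,d[:2]@z*1e3)
```

```text
[ 0.58578655 -0.09547983  0.045     ] [ 0.58615759 -0.09392244  0.0541    ] [ 0.58709154 -0.09330309  0.10049099] px size mm [2.18878544e+00 1.21636871e+00 1.11022302e-13] [ 1.79729223e+00 -3.29460357e+00 -1.11022302e-13]
need shift tool y,z mm -0.756123193664595 1.4111725516719147
```

```bash
python3 -m jog '[[[20,0,-0.025,0.045,0,0,0],[20,0,-0.025,0.045,0,0,0],[20,0.1,-0.025,0.045,0,0,0],[20,0.2,-0.025,0.045,0,0,0],[20,0.25,-0.025,0.045,0,0,0],[20,0.3,-0.025,0.045,0,0,0],[20,0.35,-0.025,0.045,0,0,0],[20,0.4,-0.025,0.045,0,0,0],[20,0.4,-0.025,0.045,0,0,0]]]'
python3 - <<'E'
from h import *
s=monitor.state();print(s["force"],s["wrist_torque"],s["tcp_pos"])
crop("scene",290,225,60,60,9,"b3.png")
E
```

```text
time_s: 7.45
tcp_pos: [0.586, -0.0945, 0.0873]
orientation: [0.431, 0.56, -0.431, 0.56]
force: [-0.4, -0.6, -1.9]
gripper_width: 0.0255
[-0.36708764 -0.55896278 -1.87773591] [ 0.02707665 -0.10512917 -0.01407468] [ 0.58600603 -0.09447226  0.08729021]
```

View pics/b3.png

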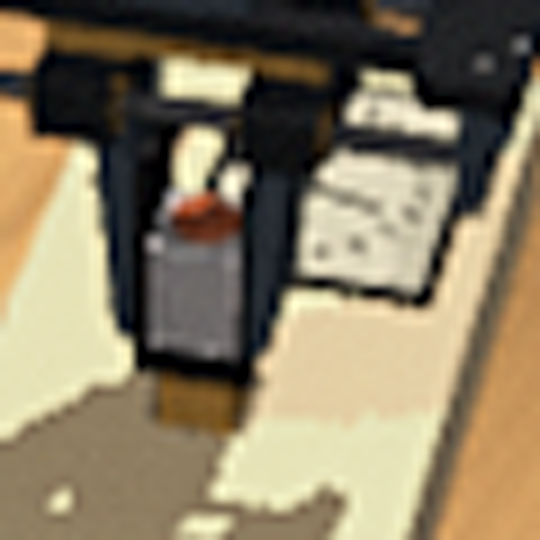

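No contact force with the foot about 4 mm below the top, and the picture shows the foot entering the socket. Continuing down.

```bash
python3 -m jog '[[[20,0.1,0,0,0,0,0],[20,0.2,0,0,0,0,0],[20,0.3,0,0,0,0,0],[20,0.4,0,0,0,0,0],[20,0.5,0,0,0,0,0],[20,0.58,0,0,0,0,0],[20,0.62,0,0,0,0,0],[20,0.65,0,0,0,0,0],[20,0.65,0,0,0,0,0]]]'
python3 - <<'E'
from h import *
s=monitor.state();print(s["force"],s["wrist_torque"],s["tcp_pos"])
E
```

```text
time_s: 8.4
tcp_pos: [0.5861, -0.0945, 0.068]
orientation: [0.431, 0.56, -0.431, 0.56]
force: [0.2, 0.2, -1.2]
gripper_width: 0.026
[ 0.20669096  0.17679191 -1.240805  ] [ 0.01372886 -0.07791868 -0.04973372] [ 0.58612974 -0.09451065  0.06796743]
```

```bash
python3 -m jog '[[[20,0.03,0,0,0,0,0],[20,0.06,0,0,0,0,0],[20,0.08,0,0,0,0,0],[20,0.08,0,0,0,0,0]]]'
python3 - <<'E'
from h import *
s=monitor.state();print(s["force"],s["wrist_torque"],s["tcp_pos"])
crop("scene",290,225,60,60,9,"b4.png")
E
```

```text
time_s: 8.8
tcp_pos: [0.5863, -0.0946, 0.0669]
orientation: [0.432, 0.56, -0.431, 0.561]
force: [-5.0, 1.3, 22.1]
gripper_width: 0.0261
[-4.96947985  1.2734657  22.10149297] [ 0.34116608  1.19651269 -0.02461767] [ 0.58632888 -0.09461215  0.06692931]
```

View pics/b4.png

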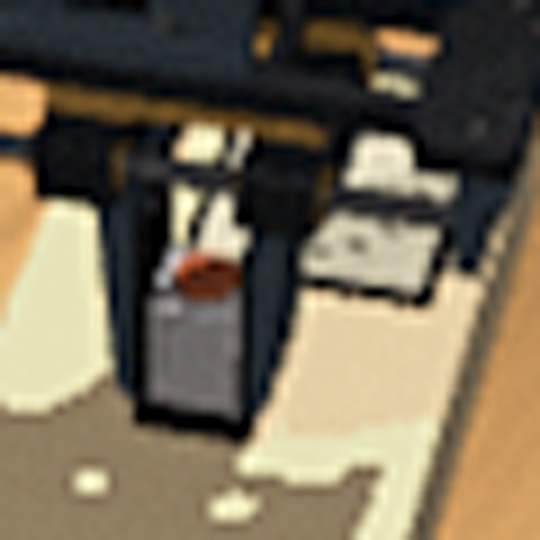

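The flange lies on the meter's top and the force is up 22 N, so the plug is home. I release it and rise, keeping clear of it.

```bash
python3 -m jog '[[[20,-0.03,0,0,0,0,0],[60,-0.03,0,0,0,0,0],[60,-0.03,0,0,0,0,0],[60,-0.03,0,0,0,0,0],[60,-0.03,0,0,0,0,0],[60,-0.03,0,0,0,0,0]]]';  python3 -m jog '[[[60,-1,0,0,0,0,0],[60,-2.5,0,0,0,0,0],[60,-3.5,0,0,0,0,0],[60,-3.5,0,0,0,0,0],[60,-3.5,0,0,0,0,0]]]'
python3 - <<'E'
from h import *
goal([.4843,.3465,.15],-.36+np.pi/2)
crop("scene",270,200,90,110,5,"b5.png")
E
```

```text
time_s: 9.45
tcp_pos: [0.5861, -0.0945, 0.0664]
orientation: [0.431, 0.56, -0.431, 0.56]
force: [0.2, -0.6, 0.1]
gripper_width: 0.0598
time_s: 9.95
tcp_pos: [0.5863, -0.0945, 0.1718]
orientation: [0.432, 0.56, -0.431, 0.561]
force: [-0.7, 0.0, -1.3]
gripper_width: 0.0602
tool y angle 0.2584 q6 -0.519
shift units [  0.72    0.469 -15.083] rot units [-9.095e+00  9.000e-03 -6.000e-03] t 9.95
```

View pics/b5.png

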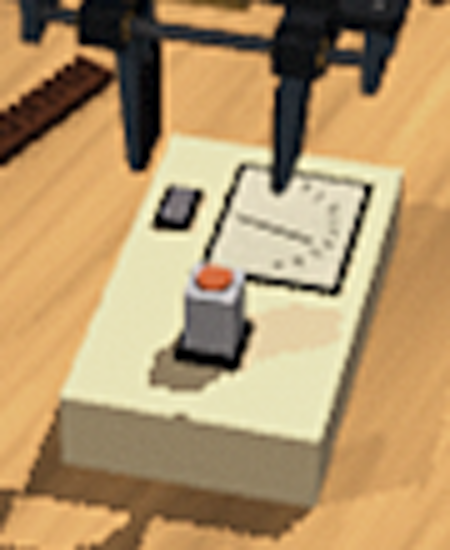

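The plug stands upright in the socket with its flange flat on the top (crop (213,315)), and the fingers are clear of it. Moving over to the tray.

```bash
python3 -m jog '[[[60,0,0,-1.2,0,0,0],[60,0,0.1,-2.6,-1.5,0,0],[60,0,0.1,-4.1,-3,0,0],[60,0,0.2,-5.6,-4.2,0,0],[60,0,0.2,-7.1,-5.4,0,0],[60,0,0.3,-8.6,-6.6,0,0],[60,0,0.3,-10.1,-7.8,0,0],[60,0,0.4,-11.5,-8.6,0,0],[60,0,0.45,-13,-9.1,0,0],[60,0,0.47,-14.2,-9.1,0,0]]]'
python3 - <<'E'
from h import *
goal([.4841,.3467,.12],-.36+np.pi/2)
E
```

```text
time_s: 11.0
tcp_pos: [0.4894, 0.3229, 0.17]
orientation: [0.125, 0.697, -0.126, 0.695]
force: [-0.0, 0.6, -0.2]
gripper_width: 0.0602
tool y angle 1.2142 q6 -0.733
shift units [ 1.666  0.685 -0.441] rot units [ 0.033 -0.016  0.016] t 11.0
```

```bash
python3 -m jog '[[[60,0,0.4,-0.3,0,0,0],[60,0.5,0.68,-0.44,0,0,0],[60,1.3,0.68,-0.44,0,0,0],[60,1.65,0.68,-0.44,0,0,0],[60,1.65,0.68,-0.44,0,0,0]]]'
python3 - <<'E'
from h import *
goal([.4841,.3467,.12],-.36+np.pi/2)
crop("scene",290,100,130,110,6,"c1.png")
crop("top",90,230,130,110,6,"c1t.png")
E
```

```text
time_s: 11.5
tcp_pos: [0.4848, 0.3432, 0.1197]
orientation: [0.126, 0.697, -0.128, 0.694]
force: [0.6, -0.7, 0.2]
gripper_width: 0.0598
tool y angle 1.2103 q6 -0.695
shift units [-0.011  0.102 -0.065] rot units [-0.005 -0.026  0.033] t 11.5
```

View pics/c1.png

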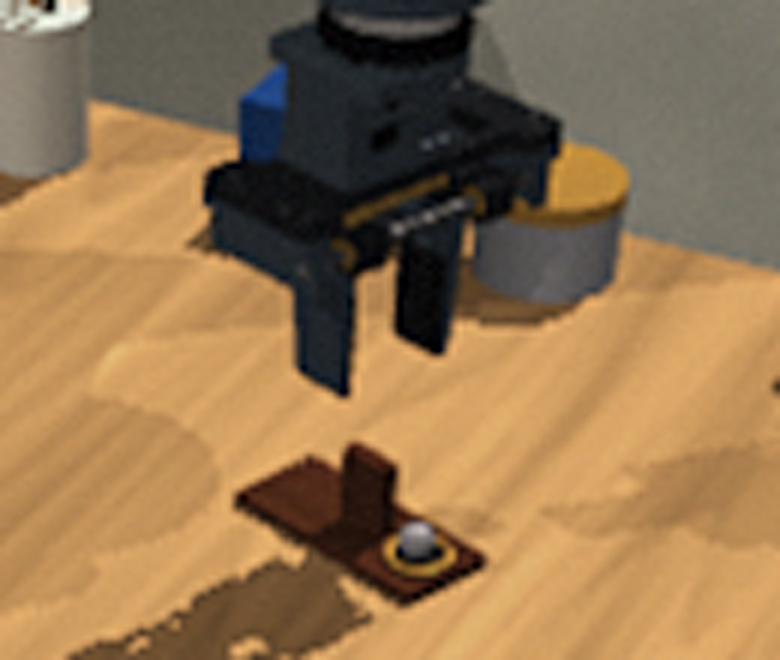

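View pics/c1t.png

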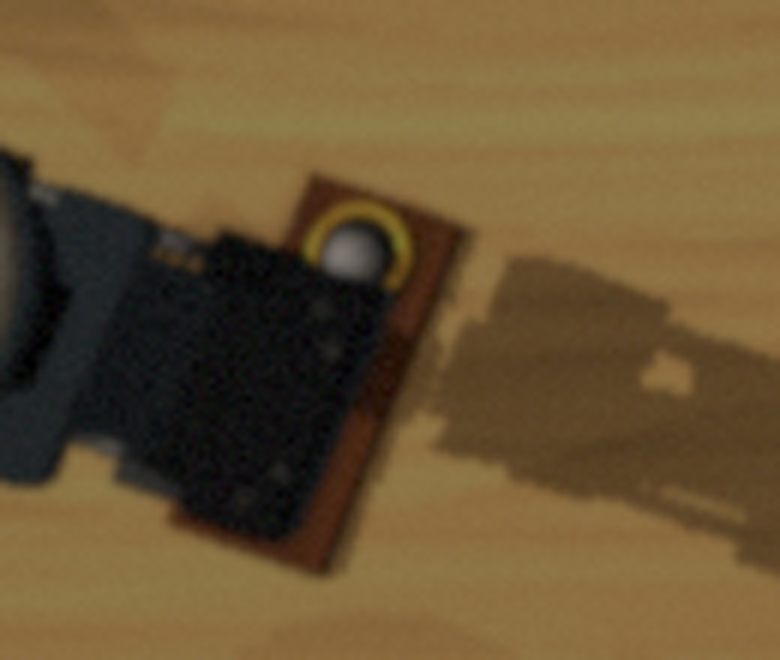

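Both views show the open jaws above the fin and lined up with the tray, with the ball in its rim. I settle, then descend in two stages.

```bash
python3 -m jog '[[[60,0.5,0.02,-0.02,0,0,0],[60,1.1,0.02,-0.02,0,0,0],[60,1.4,0.02,-0.02,0,0,0],[60,1.4,0.02,-0.02,0,0,0],[60,1.4,0.02,-0.02,0,0,0]]]'
python3 - <<'E'
from h import *
goal([.4841,.3467,.025],-.36+np.pi/2)
crop("scene",310,130,80,80,8,"c2.png")
E
```

```text
time_s: 12.1
tcp_pos: [0.4858, 0.3455, 0.0807]
orientation: [0.127, 0.696, -0.126, 0.696]
force: [0.3, -0.9, -0.3]
gripper_width: 0.0602
tool y angle 1.2111 q6 -0.693
shift units [ 1.858  0.016 -0.068] rot units [ 0.003  0.004 -0.005] t 12.1
```

View pics/c2.png

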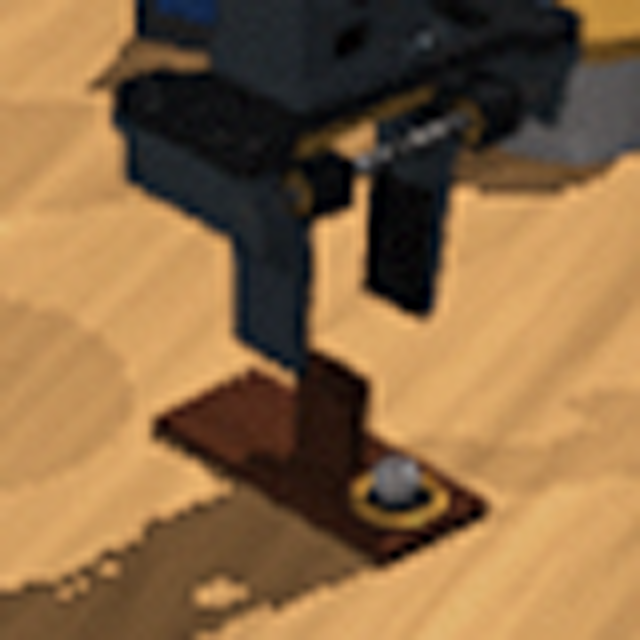

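The jaws straddle the fin with the ball clear of the near finger. Descending.

```bash
python3 -m jog '[[[60,0.4,0.01,-0.065,0,0,0],[60,0.9,0.01,-0.065,0,0,0],[60,1.4,0.01,-0.065,0,0,0],[60,1.7,0.01,-0.065,0,0,0],[60,1.83,0.01,-0.065,0,0,0],[60,1.83,0.01,-0.065,0,0,0],[60,1.83,0.01,-0.065,0,0,0]]]'
python3 - <<'E'
from h import *
goal([.4841,.3467,.025],-.36+np.pi/2)
crop("scene",310,130,80,80,8,"c3.png")
E
```

```text
time_s: 12.85
tcp_pos: [0.4839, 0.3466, 0.0255]
orientation: [0.127, 0.696, -0.126, 0.696]
force: [0.6, -0.6, 0.8]
gripper_width: 0.0605
tool y angle 1.2114 q6 -0.69
shift units [0.017 0.005 0.006] rot units [ 0.005  0.003 -0.004] t 12.85
```

View pics/c3.png

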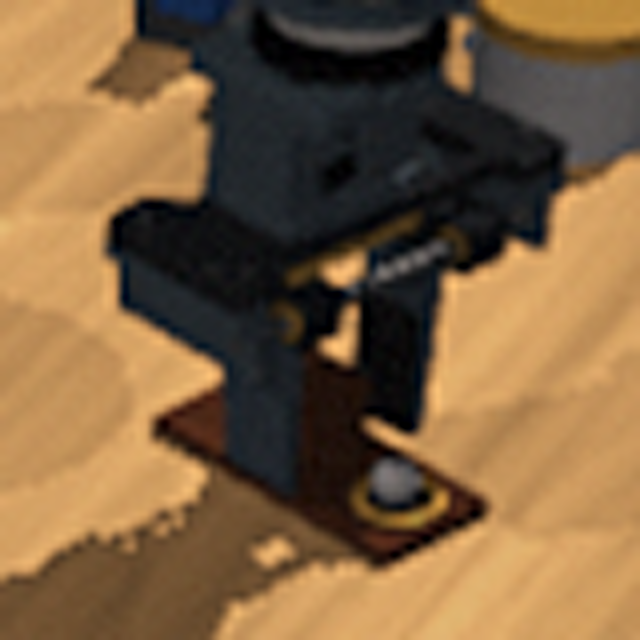

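The fin is between the jaws and the ball is in its rim. I close the jaws gently in steps.

```bash
python3 -m jog '[[[40,0,0,0,0,0,0],[28,0,0,0,0,0,0],[22,0,0,0,0,0,0],[19,0,0,0,0,0,0],[17,0,0,0,0,0,0],[15,0,0,0,0,0,0],[13,0,0,0,0,0,0],[10,0,0,0,0,0,0],[5,0,0,0,0,0,0],[5,0,0,0,0,0,0]]]'
python3 - <<'E'
from h import *
print(monitor.state()["gripper_width"],monitor.state()["force"])
crop("scene",310,130,80,80,8,"c4.png")
E
```

```text
time_s: 13.9
tcp_pos: [0.4837, 0.3465, 0.0251]
orientation: [0.126, 0.696, -0.126, 0.696]
force: [0.5, 0.3, 0.0]
gripper_width: 0.0115
0.011477683942025549 [0.52399793 0.31182893 0.04026199]
```

View pics/c4.png

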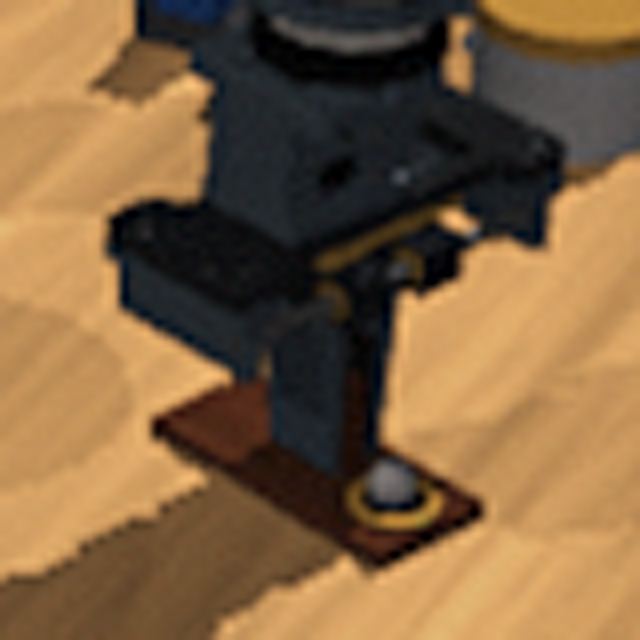

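The jaws hold the fin at 11.5 mm and the ball is in its pocket. Lifting slowly.

```bash
python3 -m jog '[[[5,-0.03,0,0,0,0,0],[5,-0.1,0,0,0,0,0],[5,-0.22,0,0,0,0,0],[5,-0.38,0,0,0,0,0],[5,-0.58,0,0,0,0,0],[5,-0.78,0,0,0,0,0],[5,-0.94,0,0,0,0,0],[5,-1.04,0,0,0,0,0],[5,-1.1,0,0,0,0,0],[5,-1.1,0,0,0,0,0]]]'
python3 - <<'E'
from h import *
s=monitor.state();print(s["gripper_width"],s["force"],s["wrist_torque"])
crop("scene",310,110,80,80,8,"c5.png")
E
```

```text
time_s: 14.95
tcp_pos: [0.4837, 0.3465, 0.0583]
orientation: [0.126, 0.696, -0.126, 0.696]
force: [0.1, 0.3, -2.2]
gripper_width: 0.0118
0.011836317204882735 [ 0.11746611  0.26203926 -2.21393802] [ 0.08838431 -0.1401529  -0.04782032]
```

View pics/c5.png

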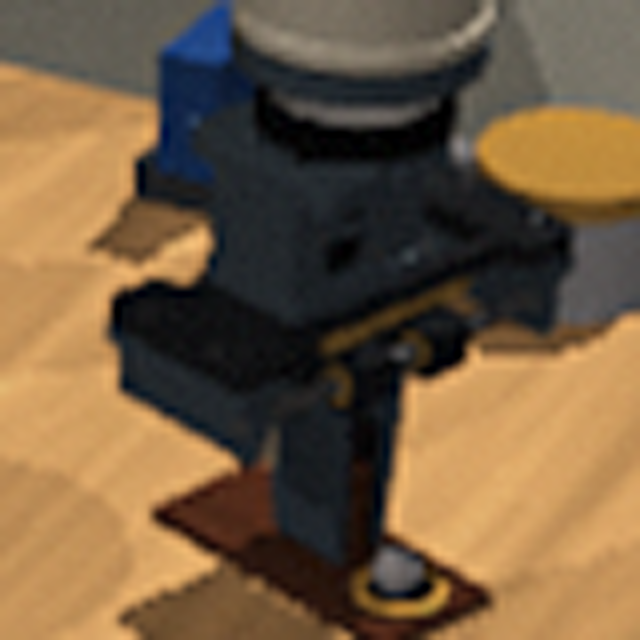

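The tray is off the bench and level, with the ball in its pocket (crop (400,570)) and a weight of about 2 N. I continue up.

```bash
python3 -m jog '[[[5,-0.05,0,0,0,0,0],[5,-0.18,0,0,0,0,0],[5,-0.38,0,0,0,0,0],[5,-0.65,0,0,0,0,0],[5,-1,0,0,0,0,0],[5,-1.4,0,0,0,0,0],[5,-1.8,0,0,0,0,0],[5,-2.2,0,0,0,0,0],[5,-2.6,0,0,0,0,0],[5,-2.95,0,0,0,0,0]]]'; python3 -m jog '[[[5,-0.25,0,0,0,0,0],[5,-0.42,0,0,0,0,0],[5,-0.54,0,0,0,0,0],[5,-0.6,0,0,0,0,0],[5,-0.62,0,0,0,0,0],[5,-0.62,0,0,0,0,0],[5,-0.62,0,0,0,0,0]]]'
python3 - <<'E'
from h import *
goal([.5487,-.0804,.165],1.211)
crop("scene",310,70,100,100,6,"c6.png")
E
```

```text
time_s: 16.0
tcp_pos: [0.4838, 0.3465, 0.1479]
orientation: [0.127, 0.696, -0.126, 0.696]
force: [0.0, -0.7, -2.5]
gripper_width: 0.0116
time_s: 16.7
tcp_pos: [0.4836, 0.3464, 0.1649]
orientation: [0.126, 0.696, -0.127, 0.696]
force: [-0.2, -0.0, -2.7]
gripper_width: 0.0119
tool y angle 1.2113 q6 -0.69
shift units [ -0.    -12.552   7.037] rot units [ 0.003 -0.003  0.003] t 16.7
```

View pics/c6.png

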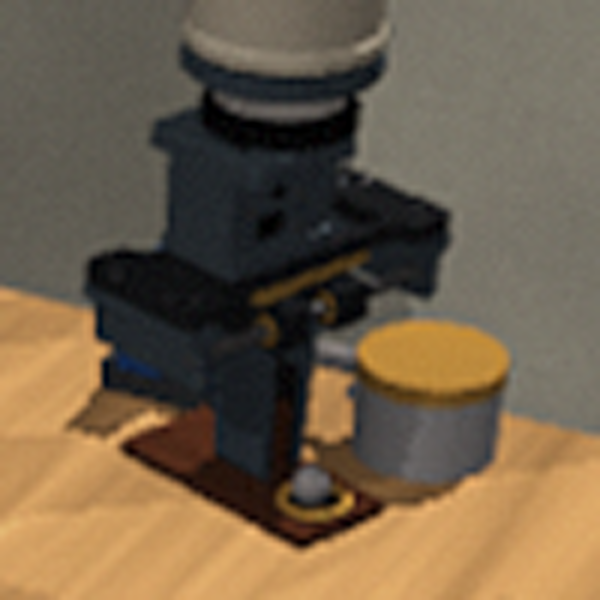

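Tray level, ball in its pocket at crop (312,490). I carry it smoothly towards the meter.

```bash
python3 -m jog '[[[5,0,-0.05,0.03,0,0,0],[5,0,-0.18,0.1,0,0,0],[5,0,-0.38,0.21,0,0,0],[5,0,-0.65,0.36,0,0,0],[5,0,-0.98,0.55,0,0,0],[5,0,-1.33,0.75,0,0,0],[5,0,-1.68,0.94,0,0,0],[5,0,-2.03,1.14,0,0,0],[5,0,-2.38,1.33,0,0,0],[5,0,-2.73,1.53,0,0,0]]]'; python3 -m jog '[[[5,0,-0.35,0.2,0,0,0],[5,0,-0.7,0.39,0,0,0],[5,0,-1.05,0.59,0,0,0],[5,0,-1.4,0.79,0,0,0],[5,0,-1.75,0.98,0,0,0],[5,0,-2.1,1.18,0,0,0],[5,0,-2.45,1.37,0,0,0],[5,0,-2.8,1.57,0,0,0],[5,0,-3.15,1.77,0,0,0],[5,0,-3.5,1.96,0,0,0]]]'; python3 -m jog '[[[5,0,-0.35,0.2,0,0,0],[5,0,-0.7,0.39,0,0,0],[5,0,-1.05,0.59,0,0,0],[5,0,-1.4,0.79,0,0,0],[5,0,-1.75,0.98,0,0,0],[5,0,-2.08,1.17,0,0,0],[5,0,-2.37,1.33,0,0,0],[5,0,-2.62,1.47,0,0,0],[5,0,-2.82,1.58,0,0,0],[5,0,-2.98,1.67,0,0,0]]]'; python3 -m jog '[[[5,0,-0.12,0.07,0,0,0],[5,0,-0.2,0.11,0,0,0],[5,0,-0.25,0.14,0,0,0],[5,0,-0.27,0.15,0,0,0],[5,0,-0.27,0.15,0,0,0],[5,0,-0.27,0.15,0,0,0]]]'
python3 - <<'E'
from h import *
goal([.5487,-.0804,.165],1.211)
crop("scene",230,140,150,150,4,"d1.png")
E
```

```text
time_s: 17.75
tcp_pos: [0.498, 0.2525, 0.1652]
orientation: [0.126, 0.696, -0.126, 0.696]
force: [-0.0, 0.5, -2.1]
gripper_width: 0.012
time_s: 18.75
tcp_pos: [0.5161, 0.1336, 0.1652]
orientation: [0.126, 0.696, -0.126, 0.696]
force: [-0.4, -0.3, -2.2]
gripper_width: 0.0118
time_s: 19.75
tcp_pos: [0.5314, 0.0328, 0.1652]
orientation: [0.126, 0.696, -0.126, 0.696]
force: [-0.4, 0.9, -2.7]
gripper_width: 0.0117
time_s: 20.35
tcp_pos: [0.5327, 0.0243, 0.1652]
orientation: [0.126, 0.696, -0.126, 0.696]
force: [-0.7, 0.0, -1.6]
gripper_width: 0.0121
tool y angle 1.2115 q6 -1.278
shift units [ 0.007 -3.081  1.727] rot units [ 0.005 -0.    -0.   ] t 20.35
```

View pics/d1.png

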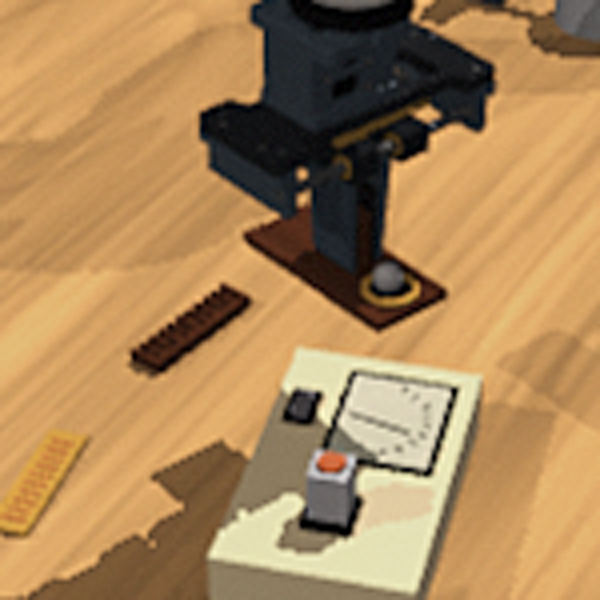

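Tray level with the ball in its pocket at crop (388,280), and the plug still home at crop (330,490). Last leg of the carry.

```bash
python3 -m jog '[[[5,0,-0.05,0.03,0,0,0],[5,0,-0.18,0.1,0,0,0],[5,0,-0.38,0.21,0,0,0],[5,0,-0.65,0.36,0,0,0],[5,0,-0.98,0.55,0,0,0],[5,0,-1.33,0.75,0,0,0],[5,0,-1.68,0.94,0,0,0],[5,0,-2,1.12,0,0,0],[5,0,-2.3,1.29,0,0,0],[5,0,-2.57,1.44,0,0,0]]]'; python3 -m jog '[[[5,0,-0.22,0.12,0,0,0],[5,0,-0.37,0.21,0,0,0],[5,0,-0.47,0.26,0,0,0],[5,0,-0.51,0.29,0,0,0],[5,0,-0.51,0.29,0,0,0],[5,0,-0.51,0.29,0,0,0],[5,0,-0.51,0.29,0,0,0],[5,0,-0.51,0.29,0,0,0]]]'
python3 - <<'E'
from h import *
goal([.5487,-.0804,.165],1.211)
a=imaging.grab_frame("scene");b=imaging.grab_frame("top")
cv2.imwrite("pics/scene_e.png",a[:,:,::-1])
crop("scene",250,180,130,130,6,"e1.png",a); crop("top",280,160,130,130,4,"e1t.png",b)
for n,z in(("ball_center",.158),("pocket",.158),("plug_top",.09)):
    for d in finder.tip_of(n,"scene")[:3]: print(n,round(d["score"],2),np.round(d["point"],1),np.round(ray(d["point"],"scene",z),4))
E
```

```text
time_s: 21.4
tcp_pos: [0.5462, -0.0642, 0.1652]
orientation: [0.126, 0.696, -0.127, 0.696]
force: [-0.6, 0.5, -2.2]
gripper_width: 0.0117
time_s: 22.2
tcp_pos: [0.5488, -0.0804, 0.1652]
orientation: [0.126, 0.696, -0.126, 0.696]
force: [-0.8, -0.3, -2.8]
gripper_width: 0.0122
tool y angle 1.2116 q6 -1.465
shift units [ 0.007 -0.002 -0.002] rot units [ 0.006 -0.001 -0.   ] t 22.2
ball_center 0.55 [312.  229.4] [ 0.5767 -0.0836  0.158 ]
ball_center 0.43 [310.  256.6] [ 0.6209 -0.1739  0.158 ]
ball_center 0.33 [311.9 270.1] [ 0.6464 -0.2115  0.158 ]
pocket 0.78 [312.  237.1] [ 0.591  -0.1098  0.158 ]
plug_top 0.71 [205.4 350.8] [ 0.5404 -0.4587  0.09  ]
plug_top 0.66 [311.9 256.2] [ 0.5859 -0.0999  0.09  ]
plug_top 0.65 [259.8 340.2] [ 0.6202 -0.3837  0.09  ]
```

View pics/e1.png

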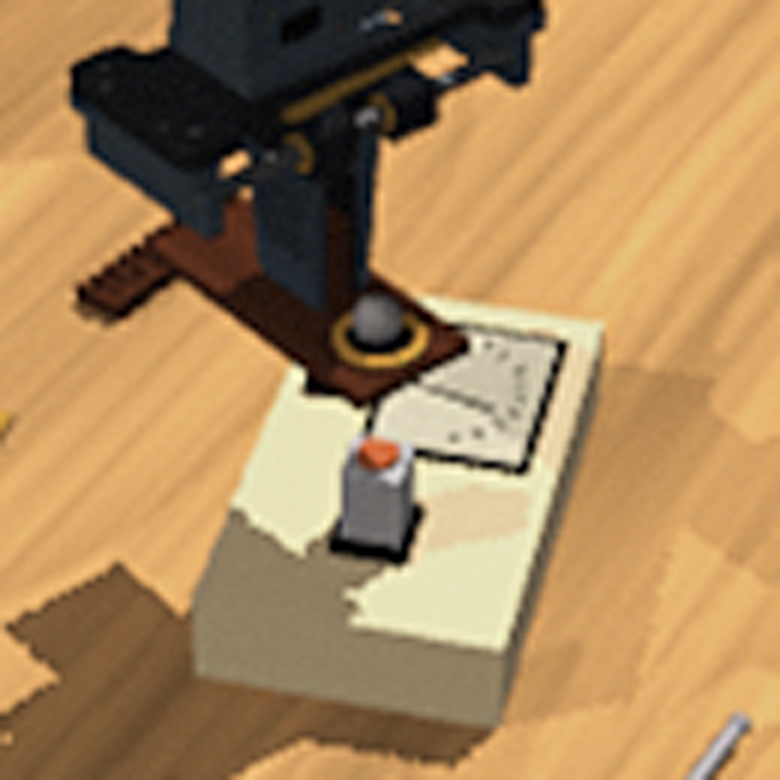

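View pics/e1t.png

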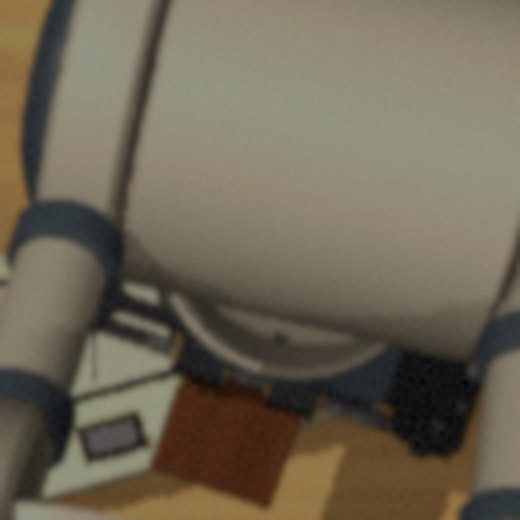

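The scene view shows the ball in its rim at crop (378,320), above and behind the plug disc at crop (380,455) along the slanting view. The tray is level and clear. I convert these points to positions, and also check the tray's fit and the plug's depth.

Run:
```python
from h import *
b=ray((312.5,232.8),"scene",.158);p=ray((312.8,255.5),"scene",.09);r=ray((313,235.7),"scene",.152)
print(b,p,r,"ball-plug mm",(b-p)[:2]*1e3,"rim-plug",(r-p)[:2]*1e3)
im=cv2.imread("pics/scene_e.png");o=np.array([262,195]);k=8;w=(90,75)
a=cv2.resize(im[o[1]:o[1]+w[1],o[0]:o[0]+w[0]],None,fx=k,fy=k,interpolation=cv2.INTER_CUBIC)
def dr(q,x,y,z,yaw,col):
    uv=proj(q@R.from_euler("z",yaw).as_matrix().T+[x,y,z],"scene")
    cv2.polylines(a,[np.round(cv2.convexHull(np.float32((uv-o+.5)*k))).astype(int)],True,col,1)
t=monitor.state()["tcp_pos"]
for q in M["tray"]: dr(q,t[0],t[1],t[2]-.0251,1.2113-np.pi/2,(0,255,0))
for q in M["plug"][1:]: dr(q,.5861,-.0948,.021,.258,(255,255,0))
cv2.imwrite("pics/e2.png",a)
```

```text
[ 0.58409894 -0.09472587  0.158     ] [ 0.58652844 -0.09655261  0.09      ] [ 0.58683826 -0.09717497  0.152     ] ball-plug mm [-2.42950077  1.82674419] rim-plug [ 0.30981953 -0.62236076]
```

View pics/e2.png

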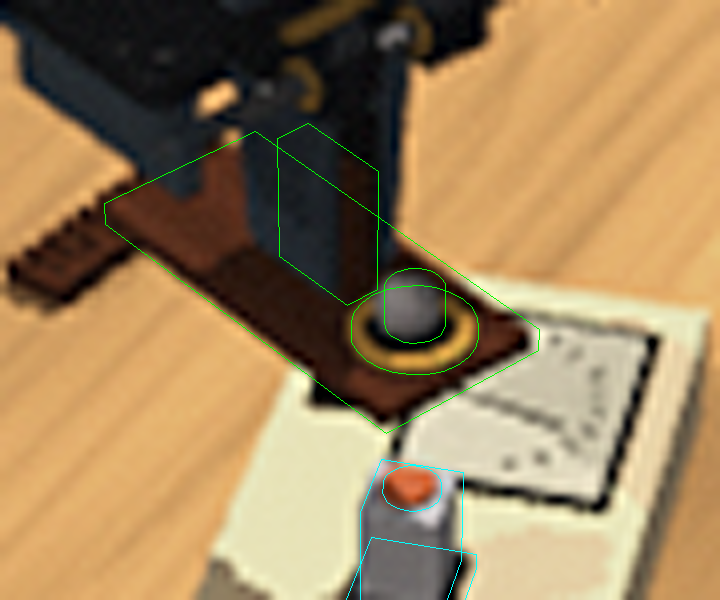

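```bash
python3 -m jog '[[[5,0,0,0,0,0,0],[5,0,0,0,0,0,0],[5,0,0,0,0,0,0],[5,0,0,0,0,0,0],[5,0,0,0,0,0,0]]]'
python3 - <<'E'
from h import *
s=monitor.state();print(np.abs(s["qvel"]).max(),s["force"])
print(job.job_done())
E
```

```text
time_s: 22.95
tcp_pos: [0.5488, -0.0806, 0.1652]
orientation: [0.126, 0.696, -0.126, 0.696]
force: [-0.4, -0.1, -1.2]
gripper_width: 0.012
0.0011078849643517852 [-0.3817419  -0.12466621 -1.18327889]
the job is handed in; nothing more can be done
None
```

The job is handed in at about 23 s of the 72 s allowed; the interface reports no verdict. The grey plug is seated in the meter's socket and released. The gripper is holding the tray still and level above it.

- **Plug:** it went in with no contact force until the flange met the meter's top, where the force rose to about 22 N. Pictures taken after release show it upright with the flange flat on the top.
- **Tray and ball:** the ball was in its pocket in the last picture. It measured about 3 mm sideways of the pickup's top, and the pocket's rim under 1 mm.
- **Height:** the tray's underside is about 5 cm above the pickup's top, worked out from the hand height. The tool points straight down to within 0.1 degree.
- **Grip and stillness:** the jaws stood at 12 mm on the fin and joint speeds were about 0.001 rad/s.
- **Disagreements and gaps:**
  - At the end the arm blocked the top camera, so the last position checks rest on the scene camera alone.
  - The network's ball point was about 3 px off my own reading. Its position would put the ball about 15–20 mm from the pickup, near the limit. I trusted the picture and the overlay instead.
  - The two cameras differed by about 2–5 mm in y in the starting fits, and I used positions in between.
- **Bystanders:** I touched none of them on purpose, but I did not re-measure where they lie.

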